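# Make up the pepper mill and salt cellar kits at the turner's bench

### The arm

A 6-joint arm with a two-finger parallel gripper is mounted at the origin on the work surface. World frame = base frame: x ahead of the robot, y to its left, z up, the work surface at z = 0. Lengths are in m, angles in rad, forces in N, time in s.
With the tool pointing down it reaches from about 0.35 to 0.85 m from the base axis. Payload 8.1 kg.
Tool frame: the origin (TCP) lies midway between the tips of the shut fingers; the grasp point (between the pads) lies 19 mm behind it (robot.grip_point_offset is the distance from the TCP to the grasp point, in m); z points along the fingers, y is the line along which they close (so a half turn about z gives the same grasp; the last joint's range is limited). The gripper opens to 93 mm and grips with 3 to 60 N. Pads are 15 mm wide; open, the fingers measure 128 mm over their backs; the gripper's body (75 mm by 188 mm) begins 65 mm behind the grasp point.
Start: joints at [-1.19, 0.13, 1.488, -0, 1.523, -0.085], TCP at [0.27, -0.536, 0.182] pointing down, gripper open.
Joint ranges: [-2.96, 2.96], [-0.89, 2.26], [0.02, 2.5], [-1.34, 4.48], [0, 2.73], [-2.66, 2.66]. Speed limits (rad/s): [2.39, 2.39, 2.79, 3.14, 3.14, 3.14].

### API

Orientations are given as a rotation vector (axis times angle).
In Python, from plant import robot, read_camera, job gives the robot as it stands.
- The arm moves only by the shell command python3 -m inch 'ROWS' [FORCE]. ROWS is JSON, one flat list of numbers, 5 for each row, row after row: the shift along the world's x, y, z in mm, then the turn about the world's z in degrees, then the opening in per cent of the stroke, from 0 (shut) to 100 (fully open). In form: [dx, dy, dz, yaw, hand, dx, dy, dz, yaw, hand, ...]. A call has 1 to 10 rows; each row is the pose to reach, as a shift and turn from the pose commanded when the call began; what a row does not reach only later rows make up. A row lasts 1/12 s, in which the tool goes at most 41.7 mm and 7.16 degrees, less where a joint would pass 70% of its speed; a pose out of reach is approached as far as the arm can. A call with a gripper value outside its range is refused whole. The fingers move at their own pace and stop on an object; FORCE is the grip in N (left out, the last holds). Time passes only in rows, so rows that repeat a pose let the fingers close. It gives the time, the measured TCP pose, the force, the opening and the grip force at its end, in the units of the state.
- robot.read_state(): the state, without advancing time (a new reading comes with each control period).
- read_camera(name): name is "side" or "top"; returns a dict with "image" (400x640x3 uint8, blue, green, red), "K" (3x3 intrinsics, pixels), "extrinsics" (4x4, takes a point from world to camera coordinates). Camera axes: x right, y down, z forward; pixel columns grow to the right and rows downward; lengths in m; the calibration is good to about 2 mm. A picture is of the moment at which its call begins. There is no depth.
- job.close_job(): hands the job in; it is judged then, once.
The state is a dict: "t": time; "q": joint angles; "dq": joint speeds; "joint_torque": joint torques, N m; "tool_pos": TCP position; "orientation": TCP orientation; "force": force on the tool from outside, world axes, zero at the start; "wrist_torque": the same for the moment, N m; "opening": finger opening in m; "gripper_force": force on a finger pad.
Only numpy, scipy, OpenCV 4.12 (cv2) and the standard library are available. Lean on these libraries where they do the work, as an engineer would, in place of code of your own. Each camera call takes 0.05 s, during which the arm holds its last target. There are 200 camera calls.

### The job

Make up two kits from the turned parts standing on the bench: the pepper mill body, its head and the steel grinder unit go in the tray with three compartments, and the salt cellar bowl and its lid in the tray with two. Put one part in each compartment (whichever of its tray's compartments you like), upright on the floor just as it stands now, and set the parts down without dropping them or knocking them over. Leave the two rough blanks and the wax tin where they are among the stock.

Things in the scene. Friction and masses are not known exactly. Their poses are not given: they have to be found in the camera images.
- mill_body_mid (a point): Body of the pepper mill, turned in pale wood, 84 mm tall, standing upright, with an open bore of 25 mm in the top. Foot 54 mm across, narrowing to a straight shaft 42 mm across from 28 to 74 mm above its underside, collar 37 mm across at the top. This point is on its axis, half-way up, 42 mm above its underside. Its axes mean nothing but z up: it is round.
- mill_head_mid (a point): Pepper mill head: turned pale wood cap, 55 mm tall with its small round steel nut on top (14 mm across). Straight side 43 mm across from 9 to 32 mm above its underside, bead 46 mm across at the bottom, domed top. Stands upright. This point is on its axis, half-way up, 27.5 mm above its underside. Its axes mean nothing but z up: it is round.
- grinder_mid (a point): Pepper grinder unit: the only part all of steel, 50 mm tall, standing on its flange. Flange 40 mm across and 4 mm thick, on it a ribbed barrel 30 mm across up to 36 mm, then a square 8 mm spindle stub up to 50 mm. This point is on its axis, half-way up, 25 mm above its underside.
- cellar_bowl_mid (a point): Salt cellar bowl: turned pale wood, round, hollow, 46 mm tall, open mouth 45 mm across at the top. Straight side 58 mm across (its widest) from 16 to 38 mm above its underside, foot 44 mm, rim 54 mm. This point is on its axis, half-way up, 23 mm above its underside. Its axes mean nothing but z up: it is round.
- cellar_lid_mid (a point): Salt cellar lid: turned pale wood disc 56 mm across and 9 mm thick, lying flat, with a knob in the middle: stem 20 mm across from 9 to 16 mm, widening to 24 mm across from 22 to 35 mm, rounded top at 40 mm above its underside. To lift it by the knob keep the fingertips above the disc. This point is on its axis, half-way up, 20 mm above its underside. Its axes mean nothing but z up: it is round.
- tray3: Kit tray with three compartments: low open plywood tray, fixed to the table, 246 mm (x) by 108 mm (y), outer walls 18 mm high, dividers 16 mm high, walls 6 mm thick, floor 6 mm thick. Origin: centre of its underside, on the table. x runs along the row of compartments; their centres are at x = -80, 0 and +80 mm, y = 0; each is 74 mm (x) by 96 mm (y) inside.
- tray2: Kit tray with two compartments: like the other but 166 mm (x) by 108 mm (y), the same walls, dividers and floor, fixed to the table. Origin: centre of its underside, on the table. x runs along the row; compartment centres at x = -40 and +40 mm, y = 0; each 74 mm (x) by 96 mm (y) inside.
- blank_long_mid (a point): Long round blank, to be left where it is: rough plain wooden cylinder 56 mm across, 80 mm tall, solid, no bore, standing. This point is on its axis, half-way up (40 mm).
- blank_square_mid (a point): Square blank, to be left where it is: plain wooden block 52 x 52 mm, 58 mm tall, with a pencilled cross on top. This point is at its centre (29 mm up).
- wax_tin_mid (a point): Flat metal tin of polishing wax, to be left where it is: 69 mm across, 28 mm tall, green disc on its lid. This point is at its centre (14 mm up).
Mind the look-alikes: they are no part of the job. What is shaped like the part that bears cellar_lid_mid but orange or purple is not meant.

How it is judged:
By the outcome, as a careful person would: the job done as asked, in the order asked, and still so for the second after the job is handed in, with the robot touching nothing.
It also fails if it takes over 134 s, if anything falls off the work surface, if the arm or the gripper's body presses on something with over 40 N, if the wrist force passes 120 N, or if a joint passes its speed limit or range.

## Working session

There is one attempt and no reset: what is moved stays moved. The work goes in short steps, Python scripts to look and compute and a shell command to move; the robot and the scene stay as the last step left them, time stands still between calls to the robot, and variables do not carry over. Pictures are saved under pics/ and viewed, at most 14 in all, crops included, and the job is handed in when it is done.

```bash
ls; mkdir -p pics
python3 - <<'E'
from plant import robot, read_camera
import cv2,numpy as np
for n in ("top","side"):
    c=read_camera(n); cv2.imwrite(f"pics/{n}0.png",c["image"]); np.savez(f"{n}.npz",K=c["K"],E=c["extrinsics"])
    E=c["extrinsics"]; print(n,c["K"].tolist(),(-E[:3,:3].T@E[:3,3]).round(3),E[2,:3].round(2))
s=robot.read_state();print(s["t"],s["tool_pos"],s["orientation"],s["opening"])
E
```

```text
pics
top [[396.5272910027134, 0.0, 329.88580335694405], [0.0, 396.5272910027134, 198.3654467438283], [0.0, 0.0, 1.0]] [0.51  0.007 0.884] [ 0.13 -0.01 -0.99]
side [[402.97761108602714, 0.0, 319.18581083503494], [0.0, 402.97761108602714, 197.31780965057294], [0.0, 0.0, 1.0]] [ 0.555 -0.571  0.778] [ 0.03  0.63 -0.78]
0.1 [ 0.26928126 -0.53551862  0.18098568] [-3.05514016e+00 -7.24713639e-01  3.90637596e-04] 0.09303150555892864
```

View pics/top0.png

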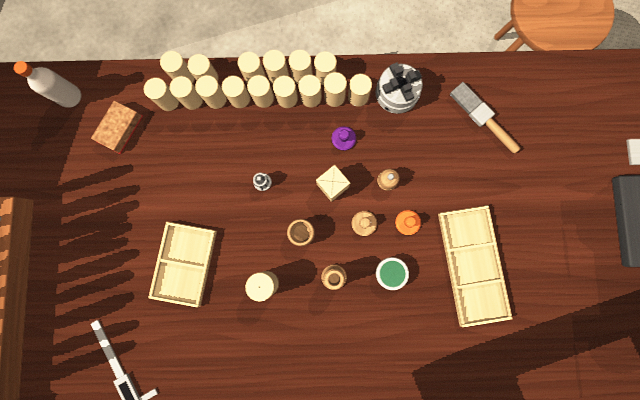

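View pics/side0.png

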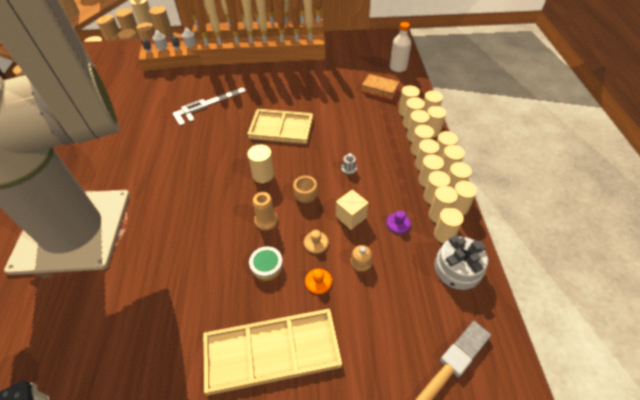

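Top picture: lid candidates are natural wood at (364,223), orange at (408,222) and purple at (344,138). Only the pale wood one fits. Tall parts: body with bore at (334,277), plain long blank at (261,287). Head with a steel nut is at (388,179), grinder at (262,181), bowl at (300,232). The side picture shows the same layout. I'll confirm with one enlarged crop.

Run:
```python
import cv2
a=cv2.imread("pics/top0.png")[160:300,240:430]; cv2.imwrite("pics/cropt.png",cv2.resize(a,None,fx=4.2,fy=4.2,interpolation=cv2.INTER_CUBIC))
b=cv2.imread("pics/side0.png")[145:285,235:385]; cv2.imwrite("pics/crops.png",cv2.resize(b,None,fx=4.2,fy=4.2,interpolation=cv2.INTER_CUBIC))
```

```text
(no output)
```

View pics/cropt.png

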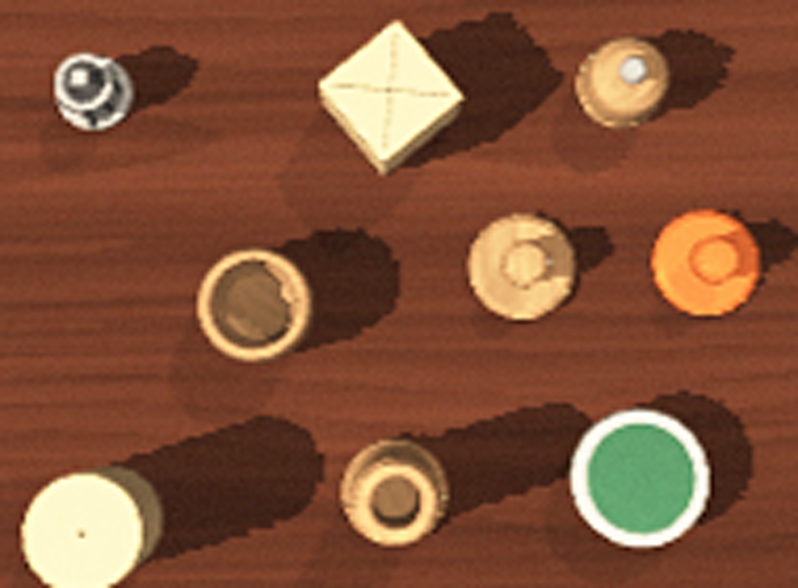

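View pics/crops.png

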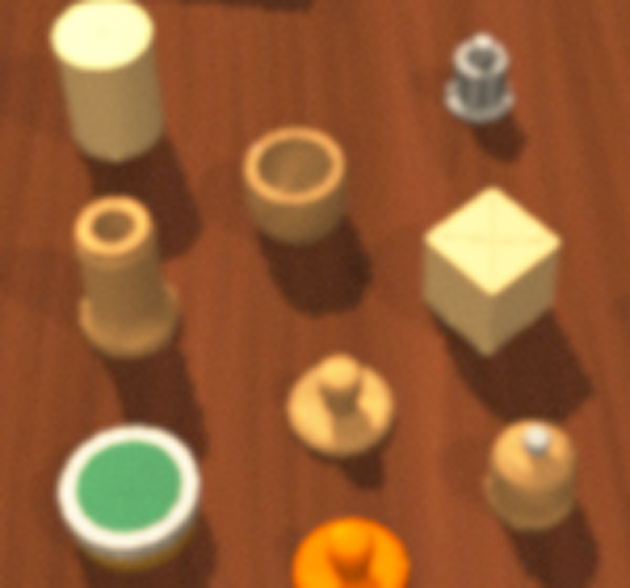

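The crops confirm it: lid is natural wood (disc centre at crop (522,266)), bore seen in the body (394,500), nut on the head (634,69), steel grinder (82,78), hollow bowl (255,304).

```bash
cat > h.py <<'E'
import numpy as np,cv2
C={n:np.load(f"{n}.npz") for n in("top","side")}
def ray(n,u,v,z):
    K,E=C[n]["K"],C[n]["E"]; R=E[:3,:3]; o=-R.T@E[:3,3]; d=R.T@np.linalg.inv(K)@[u,v,1]
    return (o+d*(z-o[2])/d[2])[:2]
E
python3 - <<'E'
from h import *
T={"grinder":(82,78,483,40,.05),"head":(634,69,536,438,.054),"lid":(522,266,341,410,.009),"bowl":(255,304,295,169,.046),"body":(394,500,115,227,.084),"blank":(82,533,102,33,.08),"tin":(641,478,129,487,.028),"square":(391,91,492,241,.058)}
for k,(a,b,c,d,z) in T.items():
    p=ray("top",240+a/4.2,160+b/4.2,z);q=ray("side",235+c/4.2,145+d/4.2,z); print(k,(p*1000).round(),(q*1000).round())
for n,boxes in(("top",{"t3":(430,195,520,335),"t2":(142,212,222,312)}),("side",{"t3":(195,300,350,398),"t2":(240,100,320,150)})):
    im=cv2.imread(f"pics/{n}0.png")
    for k,(x0,y0,x1,y1) in boxes.items():
        m=cv2.inRange(cv2.cvtColor(im[y0:y1,x0:x1],cv2.COLOR_BGR2HSV),(18,40,110),(35,200,255))
        m=cv2.morphologyEx(m,cv2.MORPH_CLOSE,np.ones((5,5)))
        c=max(cv2.findContours(m,0,1)[0],key=cv2.contourArea)[:,0]+[x0,y0]
        w=np.float32([ray(n,u,v,.018)*1000 for u,v in c])
        print(n,k,cv2.minAreaRect(w))
E
```

```text
grinder [665. 150.] [668. 153.]
head [ 662. -130.] [ 664. -130.]
lid [567. -73.] [569. -78.]
bowl [548.  65.] [551.  62.]
body [453.  -2.] [455.  -5.]
blank [441. 146.] [443. 145.]
tin [ 457. -128.] [ 459. -129.]
square [653.  -6.] [655.  -8.]
top t3 ((470.6302795410156, -306.3258056640625), (246.44918823242188, 113.24347686767578), 7.575463771820068)
top t2 ((488.97222900390625, 322.7026062011719), (112.33428955078125, 166.4320526123047), 78.28291320800781)
side t3 ((470.56005859375, -311.388427734375), (247.21875, 112.81884002685547), 7.7098493576049805)
side t2 ((488.64599609375, 318.2509765625), (126.19145202636719, 170.64134216308594), 78.6032943725586)
```

Both views agree to within a few mm: body (454,-3), head (663,-130), grinder (666,151), bowl (549,64), lid (568,-76). After correcting for the visible outer walls, tray3 is at about (471,-309) turned +7.6°, and tray2 at (489,325) turned -11.7°. Now to the body.

```bash
python3 -m inch '[185,532,0,-19,100,185,532,0,-19,100,185,532,0,-19,100,185,532,0,-19,100,185,532,0,-19,100,185,532,0,-19,100,185,532,0,-19,100,185,532,0,-19,100,185,532,0,-19,100,185,532,0,-19,100]' 20
```

```text
t: 0.93
tool_pos: [0.4063, -0.1405, 0.1817]
orientation: [-3.135, -0.21, 0.0]
force: [0.2, 0.9, -0.1]
opening: 0.0932
gripper_force: 0.0
```

```bash
python3 -m inch '[48,138,0,0,100,48,138,0,0,100,48,138,0,0,100,48,138,0,0,100,48,138,0,0,100,48,138,-60,0,100,48,138,-60,0,100,48,138,-60,0,100]'
python3 - <<'E'
from plant import robot,read_camera
import cv2,numpy as np
c=read_camera("side");cv2.imwrite("pics/s1.png",c["image"][120:300,190:400])
cv2.imwrite("pics/s1.png",cv2.resize(cv2.imread("pics/s1.png"),None,fx=3,fy=3,interpolation=cv2.INTER_CUBIC))
E
```

```text
t: 1.6
tool_pos: [0.4505, -0.0044, 0.1168]
orientation: [-3.133, -0.211, 0.013]
force: [-1.2, -0.2, -1.2]
opening: 0.0927
gripper_force: 0.0
```

View pics/s1.png

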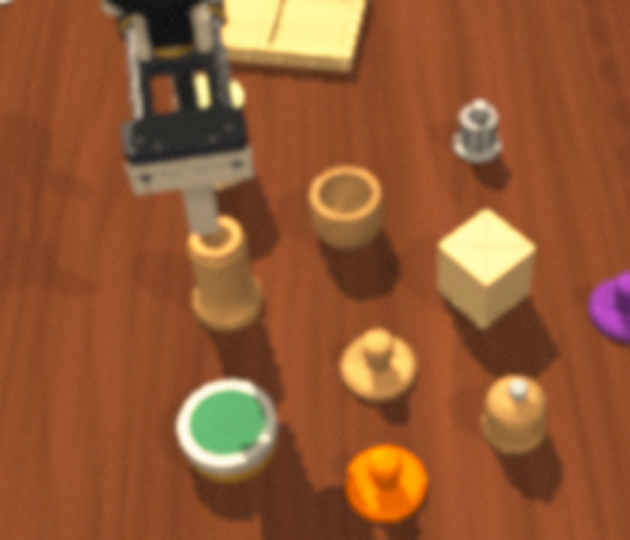

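The near finger stands just above the front of the body at about (200,230), aligned with its bore, and nothing is touching. Descending.

```bash
python3 -m inch '[1,0,-30,0,100,1,0,-60,0,100,1,0,-88,0,100,1,0,-88,0,100,1,0,-88,0,100]'
```

```text
t: 2.07
tool_pos: [0.4548, -0.0049, 0.0344]
orientation: [-3.134, -0.209, 0.003]
force: [-0.2, -0.1, 0.2]
opening: 0.0931
gripper_force: 0.0
```

```bash
python3 -m inch '[0,0,0,0,0,0,0,0,0,0,0,0,0,0,0,0,0,0,0,0,0,0,0,0,0,0,0,0,0,0,0,0,0,0,0,0,0,0,0,0,0,0,0,0,0,0,0,0,0,0]' 20
```

```text
t: 2.9
tool_pos: [0.4553, -0.0044, 0.0339]
orientation: [-3.134, -0.211, 0.0]
force: [-1.0, 1.4, 1.2]
opening: 0.0411
gripper_force: 20.0
```

```bash
python3 -m inch '[0,0,15,0,0,0,0,50,0,0,0,0,90,0,0,0,0,110,0,0,-10,-30,110,0,0,-16,-65,110,0,0,-22,-100,110,0,0,-28,-135,110,0,0,-34,-170,110,0,0,-41,-205,110,0,0]'; python3 -m inch '[-7,-35,0,0,0,-14,-70,0,0,0,-20,-100,0,0,0,-22,-110,0,0,0,-22,-110,-25,0,0,-22,-110,-50,0,0,-22,-110,-75,0,0,-22,-110,-75,0,0,-22,-110,-75,0,0]'
python3 - <<'E'
from plant import read_camera
import cv2
for n,(a,b,c,d) in{"side":(240,400,150,400)}.items():
    cv2.imwrite("pics/s2.png",cv2.resize(read_camera(n)["image"][a:b,c:d],None,fx=3,fy=3,interpolation=cv2.INTER_CUBIC))
E
```

```text
t: 3.73
tool_pos: [0.4137, -0.211, 0.1438]
orientation: [-3.134, -0.211, 0.0]
force: [0.8, 0.0, -1.3]
opening: 0.0412
gripper_force: 20.0
t: 4.48
tool_pos: [0.3912, -0.3178, 0.0675]
orientation: [-3.131, -0.211, 0.005]
force: [-0.0, -1.0, 0.1]
opening: 0.0406
gripper_force: 20.0
```

View pics/s2.png

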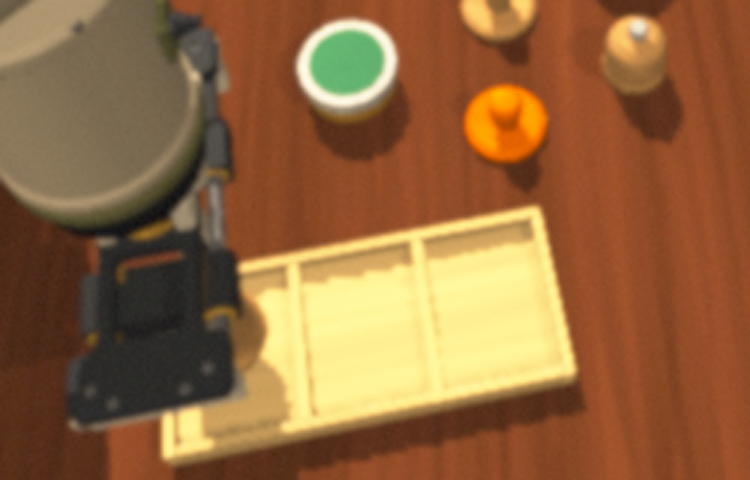

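The body hangs over the left compartment at about (240,340). Lowering slowly.

```bash
python3 -m inch '[0,-1,-12,0,0,0,-1,-22,0,0,0,-1,-25,0,0,0,-1,-26,0,0,0,-1,-27,0,0,0,-1,-27,0,0]'
```

```text
t: 5.03
tool_pos: [0.3924, -0.3205, 0.042]
orientation: [3.135, 0.211, 0.0]
force: [0.1, -1.1, -1.2]
opening: 0.0405
gripper_force: 20.0
```

```bash
python3 -m inch '[0,0,-1,0,0,0,0,-1,0,0,0,0,-1.5,0,0,0,0,-1.5,0,0]';python3 -m inch '[0,0,-0.5,0,0,0,0,-0.5,0,0]'
```

```text
t: 5.37
tool_pos: [0.3924, -0.3206, 0.0406]
orientation: [3.134, 0.211, 0.0]
force: [-0.6, -0.1, -0.9]
opening: 0.0412
gripper_force: 20.0
t: 5.53
tool_pos: [0.3924, -0.3206, 0.04]
orientation: [3.134, 0.211, 0.0]
force: [-0.4, 0.0, -1.2]
opening: 0.0409
gripper_force: 20.0
```

```bash
python3 -m inch '[0,0,-0.5,0,0,0,0,-0.5,0,0]';python3 -m inch '[0,0,-0.5,0,0,0,0,-0.5,0,0]'
```

```text
t: 5.7
tool_pos: [0.3927, -0.3206, 0.0399]
orientation: [3.134, 0.211, 0.001]
force: [-1.4, 1.2, 2.8]
opening: 0.0409
gripper_force: 20.0
t: 5.87
tool_pos: [0.3929, -0.3206, 0.0398]
orientation: [3.134, 0.211, 0.001]
force: [-0.6, 2.6, 7.3]
opening: 0.0409
gripper_force: 20.1
```

Contact felt. Release, rise and go to the head.

```bash
python3 -m inch '[0,0,0.8,0,44,0,0,0.8,0,48,0,0,0.8,0,55,0,0,0.8,0,65,0,0,0.8,0,65,0,0,0.8,0,65,0,0,30,0,65,0,0,70,0,75,0,0,110,0,75,0,0,110,0,75]'; python3 -m inch '[33,23,0,0,75,66,46,0,0,75,99,69,0,0,75,132,92,0,0,75,165,116,0,0,75,198,139,0,0,75,231,162,0,0,75,255,180,0,0,75,270,190,0,0,75,270,190,0,0,75]'
python3 - <<'E'
from plant import read_camera
import cv2
im=read_camera("side")["image"];cv2.imwrite("pics/f3.png",im)
cv2.imwrite("pics/s3.png",cv2.resize(im[200:400,190:420],None,fx=3,fy=3,interpolation=cv2.INTER_CUBIC))
E
```

```text
t: 6.7
tool_pos: [0.3959, -0.3241, 0.1581]
orientation: [3.125, 0.21, 0.013]
force: [0.7, -1.2, 0.9]
opening: 0.0692
gripper_force: 0.0
t: 7.53
tool_pos: [0.6646, -0.1274, 0.1479]
orientation: [-3.133, -0.216, -0.001]
force: [0.1, -0.9, -0.3]
opening: 0.0701
gripper_force: 0.0
```

View pics/s3.png

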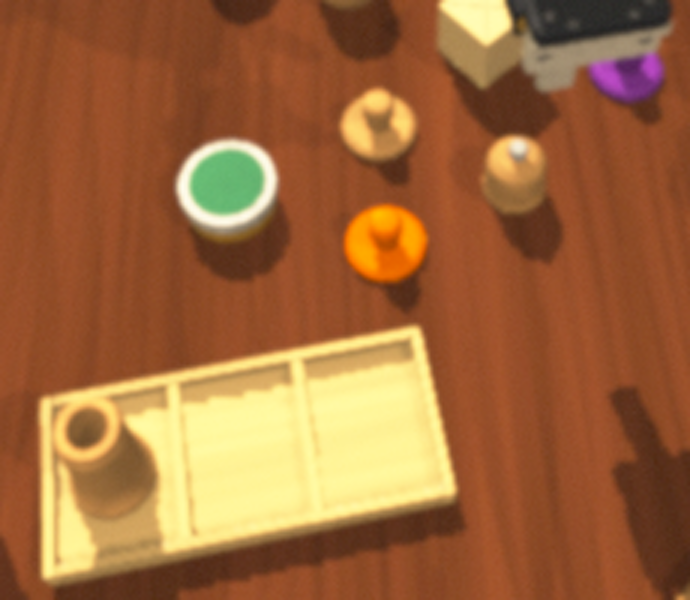

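The body stands upright in the left compartment. The head (518,175) is clear below the gripper.

```bash
python3 -m inch '[-1,-2,-30,0,75,-1,-2,-65,0,75,-1,-2,-90,0,75,-1,-2,-90,0,75,-1,-2,-90,0,75]'
python3 - <<'E'
from plant import read_camera
import cv2
im=read_camera("side")["image"]
cv2.imwrite("pics/s4.png",cv2.resize(im[150:300,300:450],None,fx=4,fy=4,interpolation=cv2.INTER_CUBIC))
E
```

```text
t: 8.0
tool_pos: [0.6589, -0.133, 0.0572]
orientation: [-3.133, -0.209, 0.007]
force: [-0.7, -0.5, 0.8]
opening: 0.0699
gripper_force: 0.0
```

View pics/s4.png

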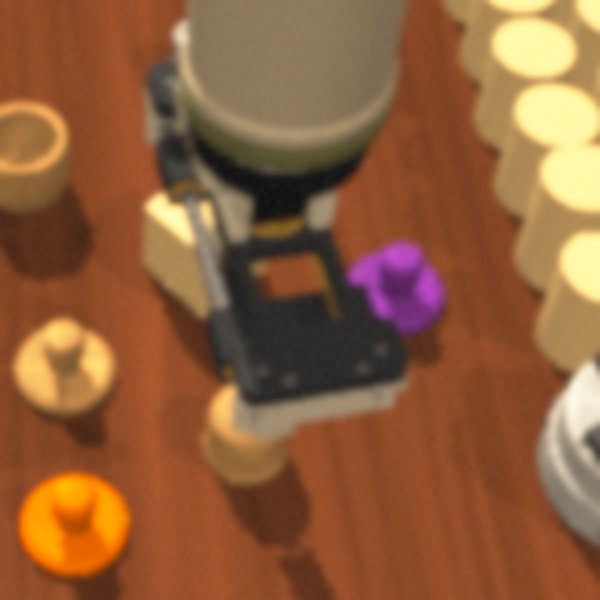

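Near finger tip at about (270,430), just in front of the head; I'll check the settled pose.

```bash
python3 -m inch '[0,0,0,0,75,0,0,0,0,75]'
python3 - <<'E'
from h import *
print(ray("side",300+265/4,150+430/4,.058)*1000)
K,E=C["side"]["K"],C["side"]["E"]
for p in([.663,-.130,.055],[.663,-.130,0]):
    q=K@(E[:3,:3]@p+E[:3,3]);print((q[:2]/q[2]-[300,150])*4)
E
```

```text
t: 8.22
tool_pos: [0.6632, -0.1334, 0.0622]
orientation: [3.133, 0.21, 0.007]
force: [-0.3, 0.0, 0.8]
opening: 0.0697
gripper_force: 0.0
[ 668.08569603 -152.77054222]
[249.01034312 395.65341956]
[241.96687858 448.81546256]
```

Run:
```python
from h import *
K,E=C["side"]["K"],C["side"]["E"]
for z in(.058,.062):
  for r in(.035,.0525):
    p=np.array([.661+.133*r,-.1332-.99*r,z])
    q=K@(E[:3,:3]@p+E[:3,3]);print(z,r,(q[:2]/q[2]-[300,150])*4)
p=np.array([.663,-.133-.094,.058+.084]);q=K@(E[:3,:3]@p+E[:3,3]);print((q[:2]/q[2]-[300,150])*4)
```

```text
0.058 0.035 [264.22347072 456.17111059]
0.058 0.0525 [273.50853984 486.38699548]
0.062 0.035 [264.83919579 452.19406272]
0.062 0.0525 [274.16856002 482.47325997]
[290.89830456 478.87037249]
```

Run:
```python
from h import *
K,E=C["side"]["K"],C["side"]["E"]
for r in(0,.0465,.064):
    p=np.array([.4505+.133*r,-.0044-.99*r,.117])
    q=K@(E[:3,:3]@p+E[:3,3]);print(r,(q[:2]/q[2]-[190,120])*3)
from plant import read_camera
im=read_camera("side")["image"]
cv2.imwrite("pics/s5.png",cv2.resize(im[200:290,320:410],None,fx=6,fy=6,interpolation=cv2.INTER_CUBIC))
p=np.array([.663,-.133,.062]);
for r in(0,.035,.0525):
  p=np.array([.663+.133*r,-.1332-.99*r,.062]);q=K@(E[:3,:3]@p+E[:3,3]);print((q[:2]/q[2]-[320,200])*6)
```

```text
0 [205.45943058 208.4595856 ]
0.0465 [212.14460592 258.61925676]
0.064 [214.78109712 278.401166  ]
[256.12835343 290.65228471]
[283.17774521 377.93497807]
[297.25079292 423.34574068]
```

View pics/s5.png

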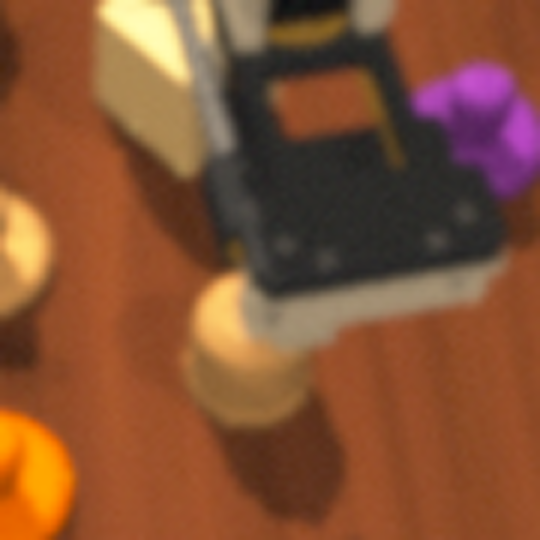

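Near finger tip at (300,345), consistent with the first descent: the open linkage fingers retract upward a bit, so the approach is aligned. Descending to grip the straight side.

```bash
python3 -m inch '[0,2,-20,0,75,0,2,-40,0,75,0,2,-52,0,75,0,2,-55,0,75,0,2,-56,0,75,0,2,-56,0,75]'; python3 -m inch '[0,0,0,0,0,0,0,0,0,0,0,0,0,0,0,0,0,0,0,0,0,0,0,0,0,0,0,0,0,0,0,0,0,0,0,0,0,0,0,0,0,0,0,0,0]' 20
```

```text
t: 8.77
tool_pos: [0.6619, -0.1307, 0.0038]
orientation: [3.134, 0.211, 0.001]
force: [0.2, 0.3, 0.5]
opening: 0.0697
gripper_force: 0.0
t: 9.52
tool_pos: [0.6618, -0.1305, 0.0042]
orientation: [3.134, 0.211, 0.001]
force: [-3.2, 1.1, 6.5]
opening: 0.0276
gripper_force: 16.1
```

Opening 27.6 mm is too small for the 43 mm side, so something is off. I'll look.

Run:
```python
from plant import read_camera,robot
import cv2
print(robot.grip_point_offset)
a=read_camera("side")["image"][190:290,320:420];b=read_camera("top")["image"][130:230,335:435]
cv2.imwrite("pics/s6.png",cv2.resize(cv2.hconcat([a,b]),None,fx=4,fy=4,interpolation=cv2.INTER_CUBIC))
```

```text
0.0188
```

View pics/s6.png

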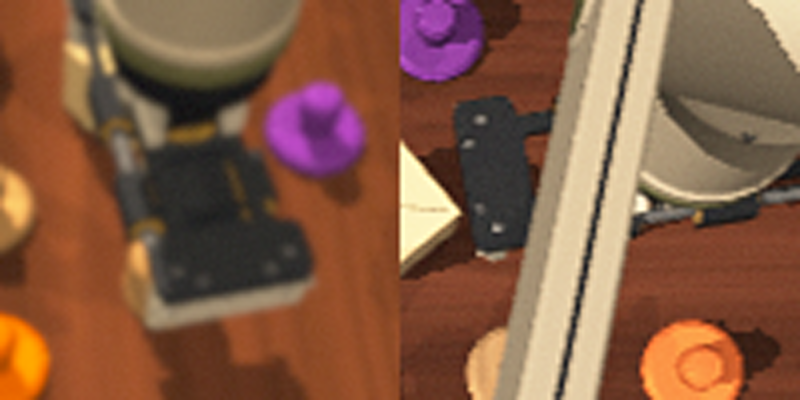

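Run:
```python
from h import *
for z in(.09,.11,.13): print(z,(ray("top",358,173,z)*1000).round(),(ray("side",378.5,256,z)*1000).round())
from plant import robot
s=robot.read_state();print(s["tool_pos"],s["orientation"],s["opening"],s["force"],s["wrist_torque"],s["gripper_force"])
```

```text
0.09 [664. -57.] [ 687. -170.]
0.11 [660. -55.] [ 684. -181.]
0.13 [656. -54.] [ 680. -193.]
[ 0.66183206 -0.13050774  0.00420874] [3.13432142e+00 2.10764330e-01 1.37893487e-03] 0.027424294875208248 [-3.01625434  1.45255313  7.41508244] [2.87376886e-01 5.73292401e-01 3.84990725e-04] 16.101726096935636
```

Evidence says the pads closed on the dome (narrow width, upward reaction) and the head hasn't moved. I'll reopen, rise, and compare numerically with the earlier frame.

```bash
python3 -m inch '[0,0,0,0,35,0,0,0,0,50,0,0,0,0,75,0,0,0,0,75,0,0,0,0,75,0,0,0,0,75,0,0,0,0,75,0,0,0,0,75]'; python3 -m inch '[0,0,20,0,75,0,0,55,0,75,0,0,95,0,75,0,0,135,0,75,0,0,145,0,75,0,0,145,0,75,0,0,145,0,75]';python3 - <<'E'
from plant import read_camera
from h import *
im=read_camera("side")["image"];cv2.imwrite("pics/f7.png",im)
old=cv2.imread("pics/f3.png")
for n,i in(("old",old),("new",im)):
    r=i[236:285,345:385]; h=cv2.cvtColor(r,cv2.COLOR_BGR2HSV)
    m=cv2.inRange(h,(10,60,130),(25,200,255)); 
    c=max(cv2.findContours(m,0,1)[0],key=cv2.contourArea);print(n,cv2.boundingRect(c),cv2.contourArea(c))
    w=cv2.inRange(h,(0,0,150),(180,60,255));ys,xs=np.nonzero(w);print(xs.mean()+345,ys.mean()+236,len(xs))
print(np.abs(im[236:285,345:385].astype(int)-old[236:285,345:385]).max(2).mean(1).round().tolist())
E
```

```text
t: 10.28
tool_pos: [0.6613, -0.1305, 0.0028]
orientation: [-3.134, -0.211, 0.0]
force: [-0.2, -0.6, -0.2]
opening: 0.0688
gripper_force: 0.0
t: 10.87
tool_pos: [0.6621, -0.1307, 0.149]
orientation: [3.134, 0.211, 0.003]
force: [0.5, -0.4, -0.3]
opening: 0.0697
gripper_force: 0.0
old (0, 0, 40, 49) 1290.0
362.375 249.25 16
new (0, 0, 40, 49) 1297.0
362.3125 249.8125 16
[2.0, 3.0, 3.0, 3.0, 3.0, 3.0, 3.0, 3.0, 4.0, 9.0, 10.0, 9.0, 6.0, 5.0, 5.0, 5.0, 4.0, 5.0, 5.0, 4.0, 3.0, 3.0, 3.0, 4.0, 4.0, 3.0, 3.0, 3.0, 3.0, 3.0, 2.0, 3.0, 3.0, 3.0, 4.0, 5.0, 3.0, 3.0, 3.0, 3.0, 2.0, 2.0, 3.0, 3.0, 3.0, 2.0, 2.0, 3.0, 3.0]
```

The head stayed put within about 1 mm. So the pads sit higher than the reported TCP suggests. I'll check by triangulating the finger tip with the gripper at 45%.

```bash
python3 -m inch '[0,0,0,0,46,0,0,0,0,46,0,0,0,0,46,0,0,0,0,46]'
python3 - <<'E'
from plant import read_camera,robot
from h import *
K,E=C["side"]["K"],C["side"]["E"]
im=read_camera("side")["image"];cv2.imwrite("pics/s8.png",cv2.resize(im[170:250,330:420],None,fx=7,fy=7,interpolation=cv2.INTER_CUBIC))
s=robot.read_state();t=s["tool_pos"];print(t,s["opening"])
g=s["opening"]/2
for dz in(0,.01,.02,.03):
  for r in(g,g+.0175):
    p=t+[.133*r,-.99*r,dz];q=K@(E[:3,:3]@p+E[:3,3]);print(dz,r,(q[:2]/q[2]-[330,170])*7)
E
```

```text
t: 11.25
tool_pos: [0.6607, -0.1304, 0.1466]
orientation: [-3.134, -0.211, 0.003]
force: [1.1, -0.6, -0.9]
opening: 0.0478
gripper_force: 0.0
[ 0.66091818 -0.13038643  0.14696153] 0.0448438808332425
0 0.02242194041662125 [264.00300196 442.30123325]
0 0.039921940416621254 [281.71843465 496.2618055 ]
0.01 0.02242194041662125 [267.0483183 421.1681473]
0.01 0.039921940416621254 [284.99501209 475.38636371]
0.02 0.02242194041662125 [270.15749483 399.59190123]
0.02 0.039921940416621254 [288.34131948 454.06666464]
0.03 0.02242194041662125 [273.33256155 377.55840776]
0.03 0.039921940416621254 [291.75960668 432.28837417]
```

View pics/s8.png

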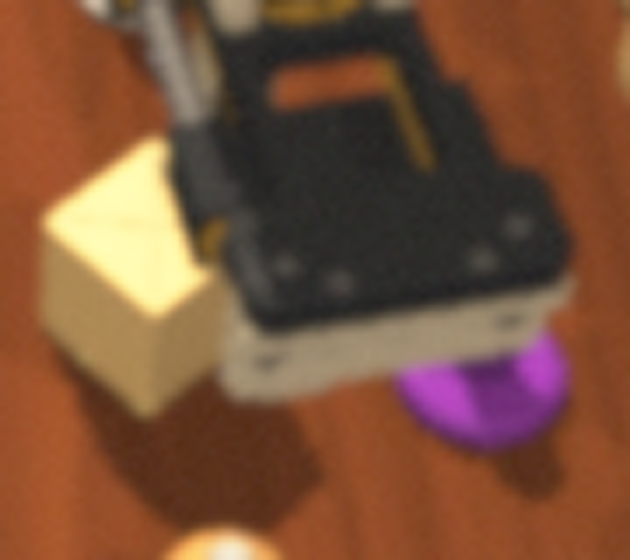

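The tip shows at about (265,400), roughly 20 mm higher than the reported TCP implies, matching the dome grip. I'll go back around the head and go lower in guarded steps.

```bash
python3 -m inch '[0,0,0,0,75,0,0,0,0,75,1,-1,-35,0,75,1,-1,-70,0,75,1,-1,-105,0,75,1,-1,-135,0,75,1,-1,-142,0,75,1,-1,-145,0,75,1,-1,-145,0,75]'; python3 -m inch '[0,0,-2,0,75,0,0,-4,0,75,0,0,-6,0,75,0,0,-6,0,75]'
```

```text
t: 12.05
tool_pos: [0.6627, -0.1316, 0.0035]
orientation: [3.134, 0.211, 0.0]
force: [0.3, -0.6, 0.0]
opening: 0.0698
gripper_force: 0.0
t: 12.38
tool_pos: [0.6631, -0.1317, -0.002]
orientation: [3.134, 0.211, 0.003]
force: [-0.8, -0.2, -0.5]
opening: 0.0698
gripper_force: 0.0
```

```bash
python3 -m inch '[0,0,-1,0,75,0,0,-2,0,75,0,0,-3,0,75,0,0,-3,0,75]'; python3 -m inch '[0,0,-1,0,75,0,0,-2,0,75,0,0,-3,0,75,0,0,-3,0,75]'
```

```text
t: 12.72
tool_pos: [0.6622, -0.1315, -0.0063]
orientation: [-3.134, -0.211, 0.001]
force: [-0.3, 0.8, 0.2]
opening: 0.0695
gripper_force: 0.0
t: 13.05
tool_pos: [0.6621, -0.1315, -0.0094]
orientation: [-3.134, -0.211, 0.001]
force: [-0.1, 0.1, -0.6]
opening: 0.0699
gripper_force: 0.0
```

```bash
python3 -m inch '[0,0,-1,0,75,0,0,-2,0,75,0,0,-3,0,75,0,0,-3,0,75]'; python3 -m inch '[0,0,-1,0,75,0,0,-2,0,75,0,0,-3,0,75,0,0,-3,0,75]'
```

```text
t: 13.38
tool_pos: [0.6622, -0.1315, -0.0124]
orientation: [-3.134, -0.211, 0.001]
force: [-0.2, -0.2, -0.8]
opening: 0.0693
gripper_force: 0.0
t: 13.72
tool_pos: [0.6621, -0.1315, -0.0154]
orientation: [-3.134, -0.211, 0.001]
force: [-0.3, 0.1, 0.6]
opening: 0.0698
gripper_force: 0.0
```

```bash
python3 -m inch '[0,0,0,0,0,0,0,0,0,0,0,0,0,0,0,0,0,0,0,0,0,0,0,0,0,0,0,0,0,0,0,0,0,0,0,0,0,0,0,0]' 8
```

```text
t: 14.38
tool_pos: [0.6624, -0.1315, -0.015]
orientation: [3.135, 0.211, 0.0]
force: [-0.5, 0.2, 0.3]
opening: 0.0422
gripper_force: 8.0
```

Straight side gripped (42.2 mm), so the reported z is about 20 mm low. Checking where the placed body landed, then lifting.

```bash
python3 - <<'E'
from h import *
print(ray("side",190+88/3,200+430/3,.09)*1000)
E
python3 -m inch '[0,0,0,0,0,0,0,0,0,0,0,0,8,0,0,0,0,30,0,0,0,0,65,0,0,0,0,100,0,0,0,0,135,0,0,0,0,135,0,0]' 20
```

```text
[ 391.19391279 -321.10156184]
t: 15.05
tool_pos: [0.6673, -0.1329, 0.1307]
orientation: [3.13, 0.21, 0.02]
force: [0.7, -0.1, 1.8]
opening: 0.0421
gripper_force: 20.0
```

```bash
python3 -m inch '[-18,-28,0,0,0,-37,-56,0,0,0,-56,-84,0,0,0,-75,-112,0,0,0,-94,-140,0,0,0,-105,-157,0,0,0,-112,-167,0,0,0,-112,-167,-35,0,0,-112,-167,-70,0,0,-112,-167,-100,0,0]'; python3 -m inch '[0,0,-10,0,0,0,0,-20,0,0,0,0,-25,0,0,0,0,-26,0,0,0,0,-27,0,0,0,0,-28,0,0,0,0,-28,0,0]'
```

```text
t: 15.88
tool_pos: [0.5506, -0.2985, 0.019]
orientation: [3.134, 0.21, 0.002]
force: [-0.2, 0.2, -1.1]
opening: 0.0415
gripper_force: 20.0
t: 16.47
tool_pos: [0.5514, -0.2991, -0.0066]
orientation: [3.133, 0.211, 0.003]
force: [0.3, -0.8, 0.2]
opening: 0.0421
gripper_force: 20.0
```

```bash
python3 -m inch '[0,0,-0.5,0,0,0,0,-1,0,0,0,0,-1,0,0]';python3 -m inch '[0,0,-0.5,0,0,0,0,-1,0,0,0,0,-1,0,0]'
```

```text
t: 16.72
tool_pos: [0.5505, -0.2987, -0.0088]
orientation: [3.134, 0.21, 0.001]
force: [0.0, -1.0, -0.3]
opening: 0.0421
gripper_force: 20.0
t: 16.97
tool_pos: [0.5505, -0.2986, -0.0091]
orientation: [3.134, 0.211, 0.0]
force: [-2.5, 2.2, 7.4]
opening: 0.0426
gripper_force: 20.0
```

```bash
python3 -m inch '[0,0,0.7,0,46,0,0,0.7,0,48,0,0,0.7,0,50,0,0,0.7,0,53,0,0,0.7,0,53,0,0,0.7,0,53,0,0,15,0,53,0,0,50,0,53,0,0,90,0,53,0,0,128,0,53]'; python3 -m inch '[9,35,0,0,65,18,70,0,0,65,27,105,0,0,65,36,140,0,0,65,45,175,0,0,65,54,210,0,0,65,63,245,0,0,65,72,280,0,0,65,81,315,0,0,65,90,350,0,0,65]';  python3 -m inch '[9,35,0,0,65,18,70,0,0,65,23,90,0,0,65,26,100,0,0,65,26,100,-25,0,65,26,100,-50,0,65,26,100,-50,0,65]'
python3 - <<'E'
from plant import read_camera,robot
import cv2
im=read_camera("side")["image"];cv2.imwrite("pics/f9.png",im)
a=cv2.resize(im[290:400,190:350],None,fx=3,fy=3);b=cv2.resize(im[130:240,300:400],None,fx=3,fy=3)
cv2.imwrite("pics/s9.png",cv2.hconcat([a,b]))
print(robot.read_state()["tool_pos"])
E
```

```text
t: 17.8
tool_pos: [0.5498, -0.2982, 0.1201]
orientation: [-3.134, -0.211, 0.001]
force: [-0.0, -0.4, 0.4]
opening: 0.0494
gripper_force: 0.0
t: 18.63
tool_pos: [0.6408, 0.0533, 0.1194]
orientation: [3.134, 0.211, 0.002]
force: [0.5, -0.3, -0.8]
opening: 0.0608
gripper_force: 0.0
t: 19.22
tool_pos: [0.6628, 0.1504, 0.0626]
orientation: [3.133, 0.211, -0.013]
force: [-1.2, -0.6, -1.6]
opening: 0.0604
gripper_force: 0.0
[0.66358799 0.15031112 0.06494309]
```

View pics/s9.png

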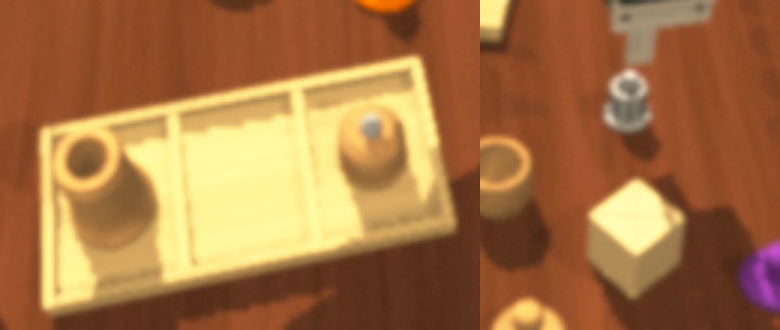

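Body and head both stand upright in their compartments; the grinder is clear below the finger at crop (628,95).

```bash
python3 -m inch '[0,0,-25,0,65,0,0,-50,0,65,0,0,-65,0,65,0,0,-74,0,65,0,0,-78,0,65,0,0,-78,0,65]';python3 -m inch '[0,0,0,0,0,0,0,0,0,0,0,0,0,0,0,0,0,0,0,0,0,0,0,0,0,0,0,0,0,0,0,0,0,0,0,0,0,0,0,0,0,0,0,0,0]' 8
```

```text
t: 19.77
tool_pos: [0.6663, 0.1511, -0.01]
orientation: [3.134, 0.21, -0.001]
force: [-0.1, -0.1, -0.3]
opening: 0.0604
gripper_force: 0.0
t: 20.52
tool_pos: [0.6668, 0.1517, -0.0095]
orientation: [-3.134, -0.211, -0.001]
force: [-1.1, -0.4, 5.1]
opening: 0.0298
gripper_force: 8.0
```

```bash
python3 -m inch '[0,0,0.5,0,0,0,0,1,0,0,0,0,10,0,0,0,0,30,0,0,0,0,65,0,0,0,0,100,0,0,0,0,130,0,0,0,0,130,0,0]' 20; python3 -m inch '[-14,-33,0,0,0,-28,-66,0,0,0,-42,-99,0,0,0,-56,-132,0,0,0,-70,-165,0,0,0,-84,-198,0,0,0,-98,-231,0,0,0,-112,-264,0,0,0,-126,-297,0,0,0,-140,-330,0,0,0]'; python3 -m inch '[-14,-33,0,0,0,-28,-66,0,0,0,-42,-100,0,0,0,-52,-122,0,0,0,-56,-131,0,0,0,-56,-131,-30,0,0,-56,-131,-65,0,0,-56,-131,-95,0,0,-56,-131,-105,0,0,-56,-131,-105,0,0]'
```

```text
t: 21.18
tool_pos: [0.6707, 0.1521, 0.1294]
orientation: [-3.134, -0.211, -0.018]
force: [0.4, 0.2, 0.9]
opening: 0.0296
gripper_force: 20.0
t: 22.02
tool_pos: [0.5249, -0.1798, 0.1196]
orientation: [-3.134, -0.211, 0.001]
force: [0.7, 0.9, -1.2]
opening: 0.0292
gripper_force: 20.0
t: 22.85
tool_pos: [0.4677, -0.3068, 0.0112]
orientation: [-3.129, -0.211, 0.009]
force: [-0.3, 0.4, -0.3]
opening: 0.0293
gripper_force: 20.0
```

```bash
python3 -m inch '[0,0,-8,0,0,0,0,-14,0,0,0,0,-16,0,0,0,0,-17,0,0,0,0,-17.5,0,0,0,0,-17.5,0,0]';python3 -m inch '[0,0,-0.5,0,0,0,0,-1,0,0,0,0,-1,0,0]'; python3 -m inch '[0,0,-0.5,0,0,0,0,-0.5,0,0]'
```

```text
t: 23.35
tool_pos: [0.4708, -0.3099, -0.0018]
orientation: [3.134, 0.211, 0.001]
force: [-0.2, -0.3, -0.5]
opening: 0.0292
gripper_force: 20.0
t: 23.6
tool_pos: [0.4704, -0.3096, -0.0034]
orientation: [3.134, 0.211, 0.0]
force: [-0.6, 0.3, 0.1]
opening: 0.0291
gripper_force: 20.0
t: 23.77
tool_pos: [0.4705, -0.3097, -0.0034]
orientation: [3.134, 0.211, 0.0]
force: [-3.5, 1.0, 4.9]
opening: 0.0291
gripper_force: 20.0
```

Contact. Releasing and moving to the bowl, with yaw +16° so the fingers go in along the compartment's diagonal, which leaves more room to the walls.

```bash
python3 -m inch '[0,0,0.5,0,33,0,0,0.5,0,37,0,0,0.5,0,42,0,0,0.5,0,50,0,0,0.5,0,50,0,0,0.5,0,50,0,0,15,0,50,0,0,50,0,50,0,0,90,0,50,0,0,128,0,50]'; python3 -m inch '[7,33,0,3,90,14,66,0,6,90,21,99,0,9,90,28,132,0,12,90,35,165,0,16,90,42,198,0,16,90,49,231,0,16,90,56,264,0,16,90,63,297,0,16,90,70,330,0,16,90]';  python3 -m inch '[6,26,0,0,90,9,41,0,0,90,9,43,0,0,90,9,43,-25,0,90,9,43,-55,0,90,9,43,-55,0,90,9,43,-55,0,90]'
python3 - <<'E'
from plant import read_camera
import cv2
im=read_camera("side")["image"];cv2.imwrite("pics/f10.png",im)
a=cv2.resize(im[290:400,190:350],None,fx=3,fy=3);b=cv2.resize(im[140:250,260:360],None,fx=3,fy=3)
cv2.imwrite("pics/s10.png",cv2.hconcat([a,b]))
E
```

```text
t: 24.6
tool_pos: [0.4696, -0.309, 0.1248]
orientation: [-3.133, -0.21, 0.002]
force: [1.3, -1.2, 0.2]
opening: 0.0466
gripper_force: 0.0
t: 25.43
tool_pos: [0.5405, 0.0222, 0.124]
orientation: [3.075, 0.645, 0.001]
force: [1.3, -1.1, 0.8]
opening: 0.0833
gripper_force: 0.0
t: 26.02
tool_pos: [0.5472, 0.0628, 0.0672]
orientation: [-3.074, -0.644, 0.008]
force: [0.3, -0.2, 0.5]
opening: 0.0835
gripper_force: 0.0
```

View pics/s10.png

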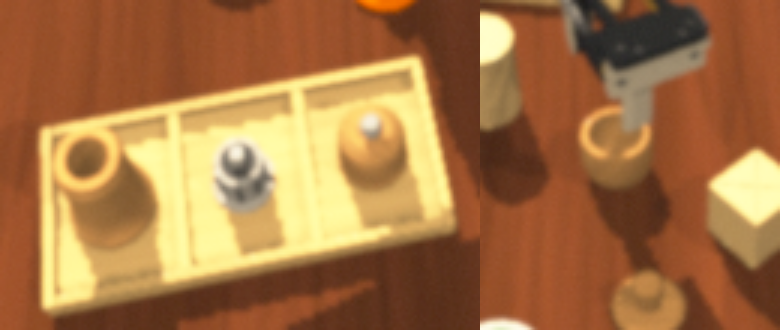

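Kit 1 is complete and upright. The gripper is centred over the bowl; descending.

```bash
python3 -m inch '[0,0,-25,0,90,0,0,-50,0,90,0,0,-65,0,90,0,0,-72,0,90,0,0,-75,0,90,0,0,-75,0,90]';python3 -m inch '[0,0,0,0,0,0,0,0,0,0,0,0,0,0,0,0,0,0,0,0,0,0,0,0,0,0,0,0,0,0,0,0,0,0,0,0,0,0,0,0,0,0,0,0,0]' 8
```

```text
t: 26.57
tool_pos: [0.5503, 0.0632, -0.0049]
orientation: [3.075, 0.644, 0.002]
force: [-0.0, -0.3, -0.2]
opening: 0.0838
gripper_force: 0.0
t: 27.32
tool_pos: [0.5498, 0.0636, -0.0054]
orientation: [3.075, 0.645, 0.001]
force: [-1.3, 0.4, 6.1]
opening: 0.0569
gripper_force: 8.0
```

Slightly narrow and with an upward reaction, so possibly on the rim's slope. I'll reopen and go 7 mm lower.

```bash
python3 -m inch '[0,0,0,0,65,0,0,0,0,75,0,0,0,0,80,0,0,-2,0,80,0,0,-4,0,80,0,0,-6,0,80,0,0,-7,0,80,0,0,-7,0,80]';python3 -m inch '[0,0,0,0,0,0,0,0,0,0,0,0,0,0,0,0,0,0,0,0,0,0,0,0,0,0,0,0,0,0,0,0,0,0,0,0,0,0,0,0]' 8
```

```text
t: 27.98
tool_pos: [0.5489, 0.0634, -0.0137]
orientation: [-3.075, -0.645, 0.001]
force: [0.1, 0.3, 0.3]
opening: 0.0742
gripper_force: 0.0
t: 28.65
tool_pos: [0.5495, 0.0635, -0.0129]
orientation: [3.075, 0.645, 0.0]
force: [-0.4, 0.6, 1.3]
opening: 0.0578
gripper_force: 8.0
```

```bash
python3 -m inch '[0,0,1,0,0,0,0,10,0,0,0,0,35,0,0,0,0,70,0,0,0,0,105,0,0,0,0,130,0,0,0,0,130,0,0]' 20; python3 -m inch '[-3,33,0,0,0,-5,66,0,0,0,-8,99,0,0,0,-11,132,0,0,0,-14,165,0,0,0,-17,198,0,0,0,-19,228,0,0,0,-21,248,0,0,0,-21,254,0,0,0,-21,254,0,0,0]'; python3 -m inch '[0,0,-30,0,0,0,0,-65,0,0,0,0,-90,0,0,0,0,-100,0,0,0,0,-100,0,0]'
```

```text
t: 29.23
tool_pos: [0.5537, 0.0637, 0.1249]
orientation: [3.073, 0.645, 0.017]
force: [1.3, -0.7, -0.1]
opening: 0.0571
gripper_force: 20.0
t: 30.07
tool_pos: [0.5276, 0.3188, 0.1165]
orientation: [3.074, 0.648, -0.001]
force: [0.7, -1.0, -0.8]
opening: 0.057
gripper_force: 20.0
t: 30.48
tool_pos: [0.5259, 0.3149, 0.0133]
orientation: [3.073, 0.643, -0.01]
force: [-0.2, -0.1, -1.1]
opening: 0.0573
gripper_force: 20.0
```

```bash
python3 -m inch '[0,0,-8,0,0,0,0,-14,0,0,0,0,-18,0,0,0,0,-20,0,0,0,0,-21,0,0,0,0,-21,0,0]';python3 -m inch '[0,0,-0.5,0,0,0,0,-1,0,0,0,0,-1.5,0,0,0,0,-1.5,0,0]'
```

```text
t: 30.98
tool_pos: [0.5286, 0.3177, -0.0037]
orientation: [-3.075, -0.645, -0.001]
force: [-0.9, -0.2, -0.8]
opening: 0.0574
gripper_force: 20.0
t: 31.32
tool_pos: [0.5284, 0.3175, -0.0055]
orientation: [-3.075, -0.645, -0.0]
force: [-0.3, 0.1, -0.4]
opening: 0.0572
gripper_force: 20.0
```

```bash
python3 -m inch '[0,0,-0.5,0,0,0,0,-1,0,0,0,0,-1,0,0]';python3 -m inch '[0,0,-0.5,0,0,0,0,-0.7,0,0,0,0,-0.7,0,0]'
```

```text
t: 31.57
tool_pos: [0.5283, 0.3175, -0.0067]
orientation: [3.075, 0.645, -0.0]
force: [0.1, -0.3, -0.6]
opening: 0.0574
gripper_force: 20.0
t: 31.82
tool_pos: [0.5284, 0.3175, -0.0069]
orientation: [-3.075, -0.645, -0.0]
force: [-1.6, -1.1, 3.1]
opening: 0.0572
gripper_force: 20.0
```

Floor contact. Release and go to the lid.

```bash
python3 -m inch '[0,0,0.5,0,63,0,0,0.5,0,66,0,0,0.5,0,69,0,0,0.5,0,70,0,0,0.5,0,70,0,0,0.5,0,70,0,0,15,0,70,0,0,50,0,70,0,0,90,0,70,0,0,130,0,70]'; python3 -m inch '[3,-33,0,-4,70,7,-66,0,-8,70,10,-99,0,-12,70,13,-132,0,-16,70,16,-165,0,-20,55,20,-198,0,-24,55,23,-231,0,-28,55,26,-264,0,-32,55,30,-297,0,-35,55,33,-330,0,-35,55]';  python3 -m inch '[4,-33,0,0,55,6,-53,0,0,55,6,-63,0,0,55,6,-63,-25,0,55,6,-63,-55,0,55,6,-63,-75,0,55,6,-63,-85,0,55,6,-63,-85,0,55]'
```

```text
t: 32.65
tool_pos: [0.5275, 0.3171, 0.1245]
orientation: [3.074, 0.645, -0.002]
force: [0.8, 1.2, -0.6]
opening: 0.0651
gripper_force: 0.0
t: 33.48
tool_pos: [0.5617, -0.0142, 0.1243]
orientation: [-3.126, 0.315, -0.002]
force: [-0.3, 0.4, -0.4]
opening: 0.0511
gripper_force: 0.0
t: 34.15
tool_pos: [0.5652, -0.0744, 0.0354]
orientation: [-3.126, 0.309, 0.007]
force: [-0.7, 0.4, 0.0]
opening: 0.051
gripper_force: 0.0
```

```bash
python3 -m inch '[0,0,-20,0,55,0,0,-35,0,55,0,0,-45,0,55,0,0,-50,0,55,0,0,-50,0,55]';python3 -m inch '[0,0,-1,0,55,0,0,-2,0,55,0,0,-3,0,55,0,0,-3,0,55]'; python3 -m inch '[0,0,0,0,0,0,0,0,0,0,0,0,0,0,0,0,0,0,0,0,0,0,0,0,0,0,0,0,0,0,0,0,0,0,0,0,0,0,0,0,0,0,0,0,0]' 6
```

```text
t: 34.57
tool_pos: [0.5672, -0.0752, -0.0124]
orientation: [-3.126, 0.309, 0.001]
force: [-0.6, 0.6, -0.8]
opening: 0.0511
gripper_force: 0.0
t: 34.9
tool_pos: [0.5678, -0.0756, -0.0147]
orientation: [3.126, -0.31, 0.002]
force: [0.4, 0.0, 0.4]
opening: 0.0512
gripper_force: 0.0
t: 35.65
tool_pos: [0.5674, -0.0755, -0.0152]
orientation: [-3.126, 0.31, -0.0]
force: [-0.8, 0.6, 1.3]
opening: 0.0236
gripper_force: 6.0
```

```bash
python3 -m inch '[0,0,1,0,0,0,0,3,0,0,0,0,10,0,0,0,0,35,0,0,0,0,70,0,0,0,0,105,0,0,0,0,130,0,0,0,0,130,0,0]' 18; python3 -m inch '[-9,31,0,0,0,-18,62,0,0,0,-27,93,0,0,0,-36,124,0,0,0,-45,155,0,0,0,-54,186,0,0,0,-63,217,0,0,0,-72,250,0,0,0,-81,281,0,0,0,-90,312,0,0,0]'; python3 -m inch '[-9,31,0,0,0,-18,62,0,0,0,-24,85,0,0,0,-28,97,0,0,0,-28,97,-25,0,0,-28,97,-55,0,0,-28,97,-85,0,0,-28,97,-105,0,0,-28,97,-105,0,0,-28,97,-105,0,0]'
```

```text
t: 36.32
tool_pos: [0.5717, -0.0765, 0.1228]
orientation: [3.125, -0.309, 0.018]
force: [1.6, -0.5, 0.2]
opening: 0.0229
gripper_force: 18.0
t: 37.15
tool_pos: [0.4764, 0.2378, 0.1146]
orientation: [3.126, -0.31, -0.0]
force: [-0.1, 0.6, -0.3]
opening: 0.0232
gripper_force: 18.0
t: 37.98
tool_pos: [0.4483, 0.3322, 0.0086]
orientation: [3.124, -0.31, -0.004]
force: [-0.2, 1.0, -1.3]
opening: 0.0229
gripper_force: 18.0
```

```bash
python3 -m inch '[0,0,-6,0,0,0,0,-11,0,0,0,0,-14,0,0,0,0,-15.5,0,0,0,0,-16.5,0,0,0,0,-16.5,0,0]';python3 -m inch '[0,0,-0.5,0,0,0,0,-1,0,0,0,0,-1.5,0,0,0,0,-1.5,0,0]';python3 -m inch '[0,0,-0.5,0,0,0,0,-0.8,0,0,0,0,-0.8,0,0]'
```

```text
t: 38.48
tool_pos: [0.4494, 0.3335, -0.0066]
orientation: [-3.126, 0.31, -0.0]
force: [1.2, 0.3, -0.3]
opening: 0.0233
gripper_force: 18.0
t: 38.82
tool_pos: [0.4493, 0.3335, -0.0083]
orientation: [3.126, -0.31, 0.0]
force: [0.0, 0.6, -1.0]
opening: 0.0229
gripper_force: 18.0
t: 39.07
tool_pos: [0.4493, 0.3334, -0.0092]
orientation: [3.126, -0.31, -0.0]
force: [-0.3, -0.1, -1.2]
opening: 0.0231
gripper_force: 18.0
```

```bash
python3 -m inch '[0,0,-0.4,0,0,0,0,-0.7,0,0,0,0,-0.7,0,0]'
```

```text
t: 39.32
tool_pos: [0.4494, 0.3335, -0.0092]
orientation: [3.126, -0.309, -0.0]
force: [-2.1, -1.8, 5.2]
opening: 0.0231
gripper_force: 18.0
```

Contact. Release, rise, back away, and take a final look.

```bash
python3 -m inch '[0,0,0.5,0,28,0,0,0.5,0,33,0,0,0.5,0,40,0,0,0.5,0,45,0,0,0.5,0,45,0,0,0.5,0,45,0,0,15,0,45,0,0,50,0,45,0,0,90,0,45,0,0,130,0,45]'; python3 -m inch '[10,-33,0,0,45,20,-66,0,0,45,30,-99,0,0,45,30,-132,0,0,45,30,-165,0,0,45,30,-198,0,0,45,30,-230,0,0,45,30,-260,0,0,45,30,-270,0,0,45,30,-270,0,0,45]'; python3 -m inch '[0,0,0,0,45,0,0,0,0,45]'
python3 - <<'E'
from plant import read_camera
import cv2,numpy as np
s=read_camera("side")["image"];t=read_camera("top")["image"];cv2.imwrite("pics/sf.png",s);cv2.imwrite("pics/tf.png",t)
z=lambda im,w,h:cv2.resize(im,(w,h),interpolation=cv2.INTER_CUBIC)
a=z(s[90:320,235:465],400,400);b=z(t[200:320,140:260],400,400);cv2.imwrite("pics/fin.png",cv2.hconcat([a,b]))
for k,(x,y,w,h) in{"tray3":(200,300,150,98)}.items():
    o=cv2.imread("pics/f10.png");print(k,np.abs(o[y:y+h,x:x+w].astype(int)-s[y:y+h,x:x+w]).mean())
E
```

```text
t: 40.15
tool_pos: [0.4483, 0.3328, 0.1207]
orientation: [3.125, -0.31, -0.003]
force: [0.4, 0.1, -0.3]
opening: 0.0417
gripper_force: 0.0
t: 40.98
tool_pos: [0.4794, 0.0615, 0.1203]
orientation: [3.125, -0.315, 0.0]
force: [0.2, 0.7, 0.3]
opening: 0.0414
gripper_force: 0.0
t: 41.15
tool_pos: [0.4794, 0.0647, 0.1202]
orientation: [-3.126, 0.309, 0.0]
force: [-0.5, -0.2, -0.8]
opening: 0.0417
gripper_force: 0.0
tray3 10.167619047619048
```

View pics/fin.png

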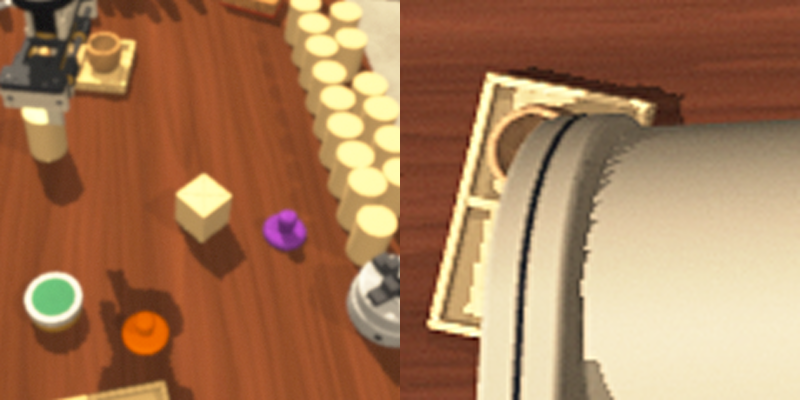

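The bowl (side crop (105,50)) stands in its compartment, and the blanks, tin and look-alikes are in place; the arm hides the lid. I'll move the arm away and check the rest numerically.

```bash
python3 -m inch '[0,-35,10,0,45,0,-70,20,0,45,0,-105,20,0,45,0,-140,20,0,45,0,-175,20,0,45,0,-210,20,0,45,0,-240,20,0,45,0,-240,20,0,45,0,-240,20,0,45]'
python3 - <<'E'
from plant import read_camera
from h import *
I=cv2.imread("pics/top0.png")
L=cv2.cvtColor(I,cv2.COLOR_BGR2HSV); print("lid",L[228,360],L[223,365],"tray",L[245,185],L[280,180])
im=read_camera("top")["image"];cv2.imwrite("pics/tg.png",im)
s=read_camera("side")["image"]
# change inside tray2 vs start: connected blobs in world at tray floor-ish height
for n,new,old,box in(("top",im,I,(145,218,220,310)),("side",s,cv2.imread("pics/side0.png"),(244,95,318,150))):
    x0,y0,x1,y1=box
    h=cv2.cvtColor(new[y0:y1,x0:x1],cv2.COLOR_BGR2HSV).astype(int);ho=cv2.cvtColor(old[y0:y1,x0:x1],cv2.COLOR_BGR2HSV).astype(int)
    m=((h[...,1]-ho[...,1]>25)&(h[...,2]>110)).astype(np.uint8)*255
    m=cv2.morphologyEx(m,cv2.MORPH_OPEN,np.ones((2,2)))
    for c in cv2.findContours(m,0,1)[0]:
        if cv2.contourArea(c)>25:
            (u,v),r=cv2.minEnclosingCircle(c);print(n,(round(u+x0),round(v+y0)),round(r,1),(ray(n,u+x0,v+y0,.015)*1000).round(),(ray(n,u+x0,v+y0,.05)*1000).round())
# movement of bystanders
for k,(x,y,w,h) in{"blank":(238,268,45,38),"square":(312,160,42,45),"tin":(372,255,42,38),"orange":(392,205,34,34),"purple":(328,122,32,32)}.items():
    d=cv2.phaseCorrelate(np.float32(cv2.cvtColor(I[y:y+h,x:x+w],6)),np.float32(cv2.cvtColor(im[y:y+h,x:x+w],6)));print(k,np.round(d[0],2),round(d[1],2))
E
```

```text
t: 42.0
tool_pos: [0.4795, -0.1768, 0.14]
orientation: [-3.126, 0.312, 0.001]
force: [0.3, -0.0, -0.1]
opening: 0.0417
gripper_force: 0.0
lid [ 16 125 235] [ 20 106 250] tray [ 26  68 253] [ 25  75 253]
top (184, 282) 18.4 [450. 318.] [453. 306.]
top (192, 244) 23.0 [529. 303.] [529. 291.]
side (297, 128) 12.5 [535. 305.] [536. 265.]
blank [0.48 0.06] 0.97
square [0.39 0.55] 0.99
tin [ 0.41 -0.05] 0.72
orange [ 0.11 -0.04] 0.98
purple [-0.03  0.16] 1.01
```

Run:
```python
from h import *
im=cv2.imread("pics/tg.png")[215:312,142:225]; h=cv2.cvtColor(im,cv2.COLOR_BGR2HSV)
m=cv2.inRange(h,(14,85,150),(22,160,255))
n,l,st,ce=cv2.connectedComponentsWithStats(m)
for i in range(1,n):
    if st[i,4]>15:
        u,v=st[i,0]+st[i,2]/2+142,st[i,1]+st[i,3]/2+215;print(st[i],(ray("top",u,v,.015)*1000).round(),(ray("top",u,v,.05)*1000).round())
```

```text
[ 18  10  56  42 994] [526. 312.] [526. 300.]
[62 39  7 21 24] [486. 269.] [487. 259.]
[   9   45   51   45 1008] [449. 335.] [452. 322.]
[54 61 10 32 42] [428. 282.] [431. 271.]
```

The lid is at (449,335) at disc height, as commanded, and the bowl is in its compartment. The bystanders have shifted by less than 0.7 px. Handing in.

```bash
python3 -c "
from plant import job
print(job.close_job())"
```

```text
the job is handed in; nothing more can be done
None
```

I handed the job in after about 42 s of robot time, with the mill body, grinder and head in the three-compartment tray and the bowl and lid in the two-compartment one; I confirmed the lid by a colour mask in the top camera rather than by eye. My first try at the head closed on its dome, and I reopened and regripped lower; the head moved by about 1 mm and stayed upright. The blanks, wax tin and look-alike lids stayed where they were.

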